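Index the blow-off turntable and lift out the bearing basket

TASK

The steel basket with the ball bearing stands under the white hood of the blow-off turntable. Turn the turntable by its centre knob one click anticlockwise (seen from above), so that this basket comes out from under the hood and the table sits in its next detent; then lift the basket by its handle straight up until it is at least 12 cm clear of the table, and finish while still holding it there over the table, steady and level, with the bearing lying in it. Leave the other basket in its place on the table.

Things in the scene. Friction and masses are not known exactly. Their poses are not given: they have to be found in the camera images.
- stand: fixed grey stand; origin on the bench under the table's axis, own +x from the axis to the hood, z up. Hood: white roof on a grey back plate, open in front and at both sides; roof y -55..+55 mm, x 74..172 mm, underside with rails and brass nozzle 124 mm, top 142 mm above the bench; hose behind it up to 161 mm.
- turntable (a joint): angle of the round steel table (310 mm across, top 44 mm above the bench) about the stand's axis, rad, anticlockwise from above positive. Starts at 0; sprung detents every 1.257 (72 degrees), stops at +-2.6; about 0.1 N m to turn, past halfway it pulls itself on into the detent. Five stations, 72 degrees apart on a 115 mm radius, have 7 mm high stops with about 3 mm of play.
- knob_grip (a point): middle of the black bar knob on the table's axis, 125 mm above the bench; bar 60 mm long, 14 mm thick, 30 mm high (110 to 140 mm above the bench), gripped from above across its thickness. Turns with the table: x axis points to the station of the bearing's basket; the bar's length lies 36 degrees clockwise (from above) of that x axis.
- seat_a (a point): centre of the station of the bearing's basket, on the table's top face (44 mm above the bench); turns with the table
- basket_a: steel basket with the ball bearing, under the hood at the start: tray 66 mm (own x, radial) by 70 mm (own y), walls 20 mm high, 3 mm thick, floor 3 mm; origin at the centre of its underside, z up. Fixed handle over it: two uprights and a level bar along own y, 70 mm long, 10 mm wide in x, 50 to 62 mm above the underside. About 0.16 kg empty.
- basket_a_handle (a point): middle of the handle bar of the bearing's basket, 56 mm above the basket's underside; same axes as the basket (bar along y, gripped across x from above)
- bearing: ball bearing, 52 mm across, 14 mm high, about 0.13 kg, lying loose on the floor of its basket; origin at the centre of its underside
- basket_b: other basket of the same kind, at another station in front, holding a hexagon bolt; it stays in its place on the table
- seat_b (a point): centre of the other basket's station on the table's top face; turns with the table
- hex_bolt: hexagon bolt 40 mm long, head 14 to 16 mm across, lying in the other basket; origin at the centre of its underside
Not all that is in view belongs to the job. What is shaped like the basket_b but yellow is not meant.

How it is judged:
By the outcome, as a careful person would: the job done as asked, in the order asked, and still so for the second after the job is handed in, while the arm keeps its last pose, push and grip.
It also fails if it takes over 48 s, if anything falls off the work surface, if the arm or the gripper's body presses on something with over 40 N, if the wrist force passes 120 N, or if a joint passes its speed limit or range.

ROBOT

A 6-joint arm with a two-finger parallel gripper is mounted at the origin on a cart in front of the work surface, level with it; the furniture and walls round the work are solid. World frame = base frame: x ahead of the robot, y to its left, z up, the work surface at z = 0. Lengths are in mm, angles in rad, forces in N, time in s.
With the tool pointing down it reaches from about 275 to 1000 mm from the base axis. Payload 8.4 kg.
Tool frame: the origin (TCP) lies midway between the tips of the shut fingers; the grasp point (between the pads) lies 19 mm behind it; z points along the fingers, y is the line along which they close (so a half turn about z gives the same grasp; the last joint's range is limited). The gripper opens to 85 mm and grips with 20 to 120 N. Pads are 22 mm wide; open, the fingers measure 114 mm over their backs; the gripper's body (76 mm by 85 mm) begins 54 mm behind the grasp point. The pads swing forward as they close: fully open they stand 13 mm farther back than shut.
Start: joints at [-1.158, 0.353, 1.633, -0, 1.155, -0.002], TCP at [251.878, -572.001, 231.281] pointing down, gripper open.
Joint ranges: [-2.63, 2.63], [-0.92, 2.1], [0.06, 2.66], [-1.3, 4.44], [0, 2.69], [-3.02, 3.02]. Speed limits (rad/s): [2.22, 2.22, 2.79, 3.14, 3.14, 3.14].

INTERFACE

Orientations are given as [roll, pitch, yaw] about the fixed x, y, z axes, in that order (R = Rz(yaw) Ry(pitch) Rx(roll)).
In Python, from rig import telemetry, optics, r gives the robot as it stands.
- The arm moves only by the tool play_rows, never from a script. Its arguments are lists of equal length, an entry for each row: "dp": the shift along the tool's x, y, z in units of 40 mm (1.0 is 40 mm), a list of three; "rot": the turn, a rotation vector about the tool's x, y, z in units of 6 degrees (1.0 is 6 degrees), a list of three. In form: {"dp": [[tx, ty, tz], ...], "rot": [[ax, ay, az], ...]}. A call has 1 to 5 rows; each row is the pose to reach, as a shift and turn from the pose commanded when the call began, along the tool's axes at that moment; what a row does not reach only later rows make up. A row lasts 1/12 s, in which the tool goes at most 41.7 mm and 7.16 degrees, less where a joint would pass 70% of its speed; a pose out of reach is approached as far as the arm can. A call with a gripper value outside its range is refused whole. "fingers" is the opening, from 0 (shut) to 1 (fully open), set as the call begins (left out, the last holds). The fingers move at their own pace and stop on an object; "grip_force" is the grip in N (left out, the last holds). Time passes only in rows, so rows that repeat a pose let the fingers close. It gives the time, the measured TCP pose, the force, the opening and the grip force at its end, in the units of the state.
- telemetry.sense(): the state, without advancing time (a new reading comes with each control period).
- optics.grab_frame(name): name is "scene" or "top" or "wrist"; returns a dict with "color" (384x512x3 uint8, red, green, blue), "mtx" (3x3 intrinsics, pixels), "R" (3x3) and "t" (3): a world point X has camera coordinates R X + t; the wrist camera has in their place "mount" (4x4, takes a point from camera to tool coordinates, whose origin is the TCP and whose axes are the flange's). Camera axes: x right, y down, z forward; pixel columns grow to the right and rows downward; lengths in mm; the calibration is good to about 2 mm. A picture is of the moment at which its call begins: read the wrist's pose just before it. There is no depth.
- r.sign_off(): hands the job in; it is judged then, once.
The state is a dict: "clock": time; "qpos": joint angles; "qvel": joint speeds; "joint_efforts": joint torques, N m; "eef_pos": TCP position; "tcp_rot": TCP orientation; "contact_force": force on the tool from outside, world axes, zero at the start; "wrist_torque": the same for the moment, N m; "opening": opening from 0.0 (shut) to 1.0 (fully open); "grasp_force": force on a finger pad.
Only numpy, scipy, OpenCV 4.12 (cv2) and the standard library are available. Lean on these libraries where they do the work, as an engineer would, in place of code of your own. Each camera call takes 0.05 s, during which the arm holds its last target. There are 200 camera calls.

## Working session

There is one attempt and no reset: what is moved stays moved. The work goes in short steps, Python scripts to look and compute and a tool call to move; the robot and the scene stay as the last step left them, time stands still between calls to the robot, and variables do not carry over. Pictures are saved under pics/ and viewed, at most 10 in all, crops included, and the job is handed in when it is done.

Besides the shell and the picture viewer there is one more tool, called after "Call:" as name(argument=value, ...) on one line, values as JSON. play_rows: Moves the arm, as the interface text tells. Its arguments: {"type":"object","properties":{"dp":{"type":"array"},"rot":{"type":"array"},"fingers":{"type":"number"},"grip_force":{"type":"number"}},"required":["dp","rot"]}

```bash
mkdir -p pics; cat > h.py <<'E'
import numpy as np, cv2
from rig import telemetry, optics, r
from scipy.spatial.transform import Rotation as Ro
def ray(f,uv,z):
    K=f["mtx"];R=np.array(f["R"]);t=np.array(f["t"])
    d=R.T@np.linalg.inv(K)@np.array([uv[0],uv[1],1.]);c=-R.T@t
    return c+d*(z-c[2])/d[2]
def proj(f,X):
    p=np.array(f["mtx"])@(np.array(f["R"])@np.array(X,float)+np.array(f["t"]));return p[:2]/p[2]
E
python3 - <<'E'
from h import *
a=[]
for n in("scene","top"):
    f=optics.grab_frame(n);np.save(n+".npy",f,allow_pickle=True)
    print(n,-np.array(f["R"]).T@f["t"])
    cv2.imwrite(f"pics/{n}.png",cv2.resize(f["color"][...,::-1],(800,600),interpolation=cv2.INTER_CUBIC))
s=telemetry.sense();print(s)
E
```

```text
scene [   9.50593863 -468.11106727  726.91165852]
top [ 372.37031247 -131.93424573  926.84852146]
{'clock': 0.1, 'qpos': array([-1.15839729e+00,  3.53626016e-01,  1.63407163e+00, -1.08609341e-05,
        1.15523398e+00, -2.35923775e-03]), 'qvel': array([-1.71332989e-03,  4.39548027e-06, -3.44928748e-03, -6.00660560e-04,
        1.17876346e-03,  7.26655017e-05]), 'joint_efforts': array([ 2.32295190e-05, -6.06359696e+01, -3.42820752e+01, -7.97352618e-05,
        4.01582569e-03,  9.55189421e-06]), 'eef_pos': array([ 251.69561349, -571.58819414,  230.60225707]), 'tcp_rot': array([-3.14025366e+00,  6.77168998e-06,  4.14762666e-01]), 'contact_force': array([-0.07740503, -0.54593397, -0.44105218]), 'wrist_torque': array([ 0.02991998, -0.04831148, -0.04731956]), 'grasp_force': 0.0, 'opening': 0.9982237283803735}
```

View pics/scene.png

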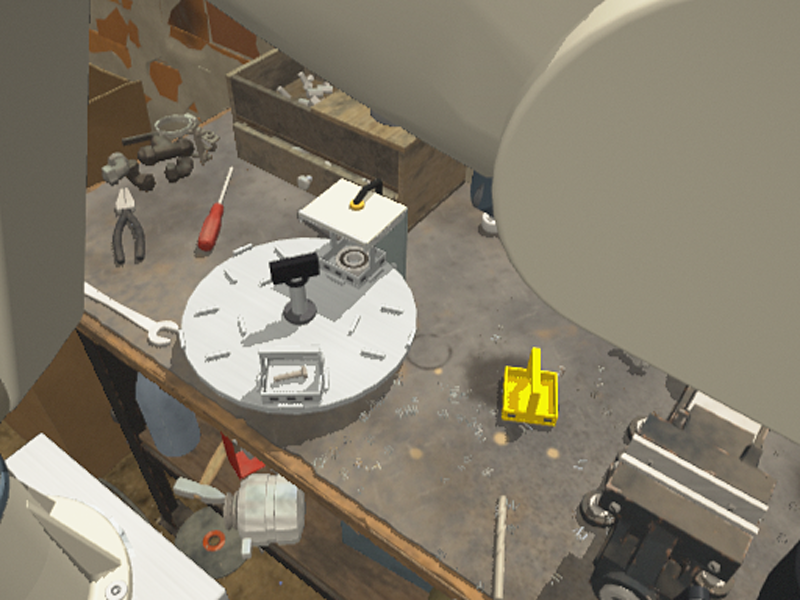

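View pics/top.png

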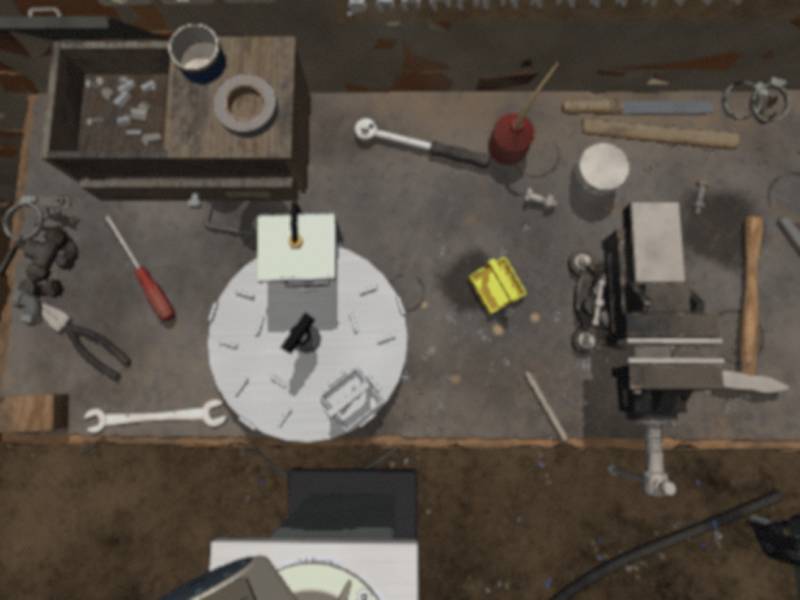

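The scene view shows the knob at (295,268), the bearing's basket under the hood at (352,262), basket B with the bolt at (292,378) and the yellow decoy at (530,395). In the top view, the hood is at (296,245), the knob at (298,333), basket B at (350,398) and the decoy at (497,285). Next I measure the axis and the hood direction.

```bash
python3 - <<'E'
from h import *
f=np.load("top.npy",allow_pickle=True).item();im=f["color"]
hsv=cv2.cvtColor(im,cv2.COLOR_RGB2HSV)
# knob dark blob in window
m=np.zeros(im.shape[:2],np.uint8);y0,y1,x0,x1=198,232,175,208
g=im.max(2);m[y0:y1,x0:x1]=(g[y0:y1,x0:x1]<45)*255
n,l,st,c=cv2.connectedComponentsWithStats(m);i=1+np.argmax(st[1:,4])
pts=np.argwhere(l==i)[:,::-1].astype(np.float32)
rc=cv2.minAreaRect(pts);print("knob px",c[i],st[i],rc)
print("knob@140",ray(f,rc[0],140))
P=np.array([ray(f,p,140)[:2] for p in cv2.boxPoints(rc)]);print(P)
for k in range(2):
  e=P[k+1]-P[k];print(np.linalg.norm(e),np.degrees(np.arctan2(e[1],e[0])))
# roof: greenish white
m=((im.min(2)>190)).astype(np.uint8)*255
m[:, :]=np.where((np.arange(384)[:,None]>=130)&(np.arange(384)[:,None]<=182)&(np.arange(512)[None]>155)&(np.arange(512)[None]<222),m,0)
n,l,st,c=cv2.connectedComponentsWithStats(m);i=1+np.argmax(st[1:,4])
rc=cv2.minAreaRect(np.argwhere(l==i)[:,::-1].astype(np.float32));print("roof",rc,st[i])
P=np.array([ray(f,p,142)[:2] for p in cv2.boxPoints(rc)]);print(P)
# table disc
for s in (150,):
  m=((im.min(2)>s)*255).astype(np.uint8);m[:157]=0;m[:,:125]=0;m[:,268:]=0;m[284:]=0
  cs,_=cv2.findContours(m,0,2);ct=max(cs,key=cv2.contourArea)
  h=cv2.convexHull(ct);(cc,rr)=cv2.minEnclosingCircle(h);print("disc",cc,rr,ray(f,cc,44),np.linalg.norm(ray(f,cc,44)-ray(f,(cc[0]+rr,cc[1]),44)))
# wide crop of hood/knob
cv2.imwrite("pics/c.png",cv2.resize(im[125:290,125:270,::-1],None,fx=3.6,fy=3.6,interpolation=cv2.INTER_CUBIC))
E
```

```text
knob px [191.56930693 213.47029703] [182 202  18  23 202] ((192.18235778808594, 214.37059020996094), (12.256570816040039, 24.838539123535156), 40.601295471191406)
knob@140 [453.51454533   4.91182633 140.        ]
[[441.65116653  32.0197813 ]
 [482.72877592  -1.62776178]
 [465.42030295 -22.29296473]
 [424.63798997  11.37582604]]
53.0992198497219 -39.32163429448919
26.956146788117447 -129.94839907518647
roof ((188.5, 157.5), (39.0, 47.0), 90.0) [ 165  138   48   40 1607]
[[623.81086185  70.67929439]
 [623.84570322 -34.27471532]
 [535.37868122 -36.27029221]
 [535.13008773  66.8190612 ]]
disc (194.25364685058594, 216.18833923339844) 66.02308654785156 [459.03044452  16.45113082  44.        ] 159.41543147227134
```

View pics/c.png

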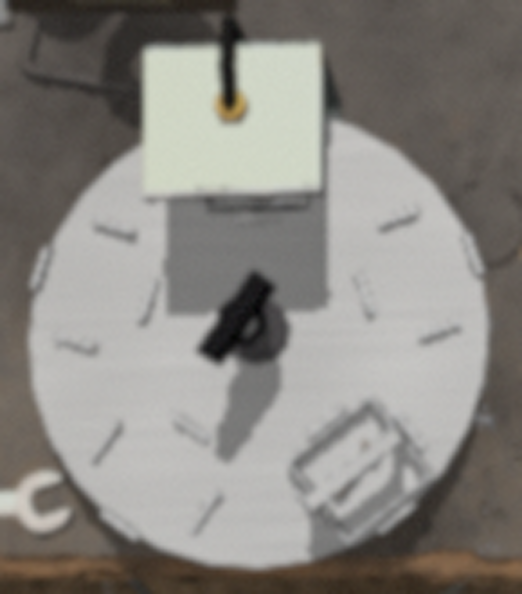

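The crop shows the disc spanning columns 30–488 with its bottom at row 568, the knob bar centred at about (237,316), the roof corners at (143,46), (322,42), (322,190) and (143,195), and basket B at (352,470). I refine the axis and yaw from these.

```bash
python3 - <<'E'
from h import *
f=np.load("top.npy",allow_pickle=True).item();im=f["color"]
S=lambda u,v:(u/3.6+125-.36,v/3.6+125-.36)
for p,z in(((259,339),44),((237,316),140)):print(ray(f,S(*p),z))
e=[ray(f,S(*p),44) for p in((30,339),(488,339),(259,568))];print(np.round(e,0).tolist())
c=[ray(f,S(*p),142)[:2] for p in((143,46),(322,42),(322,190),(143,195))];c=np.array(c);print(c.round(0).tolist())
for d in(c[0]-c[1],c[3]-c[2]):print(np.degrees(np.arctan2(-d[0],d[1])),np.linalg.norm(d))
print("roof centre",c.mean(0))
b=[ray(f,S(*p),140)[:2] for p in((209,354),(264,278))];d=b[1]-b[0];print("bar",np.degrees(np.arctan2(d[1],d[0])),np.linalg.norm(d),b)
# basket b
print("B rim centre@64",ray(f,S(352,470),64))
E
```

```text
[452.72228296  10.61890177  44.        ]
[457.72502312   8.74184771 140.        ]
[[452.0, 165.0, 44.0], [453.0, -143.0, 44.0], [303.0, 6.0, 44.0]]
[[625.0, 72.0], [628.0, -39.0], [534.0, -41.0], [531.0, 68.0]]
1.342634166355575 111.02942591251282
1.7696579167899933 108.94756894850458
roof centre [579.61807396  15.1317875 ]
bar -34.54777045710552 55.69347525895172 [array([434.8869264 ,  24.76571762]), array([480.75906113,  -6.81767107])]
B rim centre@64 [366.73135063 -55.12406222  64.        ]
```

```bash
cat >> h.py <<'E'
def go(p,yaw):
    s=telemetry.sense();R=Ro.from_euler('xyz',s["tcp_rot"])
    T=Ro.from_euler('xyz',[np.pi,0,np.radians(yaw)])
    print("dp",(R.inv().apply(np.array(p)-s["eef_pos"])/40).round(2),"rot",(np.degrees((R.inv()*T).as_rotvec())/6).round(2),"pos",s["eef_pos"].round(1),"rpy",np.degrees(s["tcp_rot"]).round(1),"F",s["contact_force"].round(1),"op",round(s["opening"],2),"t",s["clock"])
E
python3 -c "
from h import *
go((457,9,235),-34.5)"
```

```text
dp [ 10.55 -11.22  -0.09] rot [-0.01  0.01  9.71] pos [ 251.7 -571.6  230.6] rpy [-179.9    0.    23.8] F [-0.1 -0.5 -0.4] op 1.0 t 0.1
```

Call:
play_rows(dp=[[0.4,-0.43,0],[1.0,-1.06,-0.1],[1.6,-1.7,-0.2],[2.2,-2.34,-0.3],[2.8,-2.98,-0.4]], rot=[[0,0,0],[0,0,0],[0,0,0],[0,0,0],[0,0,0]])

```text
clock: 0.52
eef_pos: [306.3, -416.1, 247.0]
tcp_rot: [-3.141, 0.0, 0.414]
contact_force: [1.1, -0.5, -0.4]
opening: 1.0
grasp_force: 0.0
```

Call:
play_rows(dp=[[0.6,-0.64,0],[1.2,-1.28,0],[1.8,-1.91,0],[2.4,-2.55,0],[3.0,-3.19,0]], rot=[[0,0,0],[0,0,0],[0,0,0],[0,0,0],[0,0,0]])

```text
clock: 0.93
eef_pos: [364.7, -250.9, 247.2]
tcp_rot: [-3.141, 0.0, 0.414]
contact_force: [1.3, -0.3, 0.6]
opening: 0.998
grasp_force: 0.0
```

Call:
play_rows(dp=[[0.6,-0.64,0],[1.2,-1.28,0],[1.8,-1.91,0],[2.3,-2.4,0],[2.7,-2.8,0]], rot=[[0,0,0],[0,0,0],[0,0,0],[0,0,0],[0,0,0]])

```text
clock: 1.35
eef_pos: [418.7, -104.5, 247.2]
tcp_rot: [-3.141, -0.0, 0.416]
contact_force: [1.6, -0.4, 0.5]
opening: 1.001
grasp_force: 0.0
```

```bash
python3 -c "
from h import *
go((457,9,235),-34.5)"
```

```text
dp [ 2.02 -2.21  0.31] rot [-0.    0.    9.72] pos [ 418.7 -104.5  247.2] rpy [-180.    -0.    23.8] F [ 1.6 -0.4  0.5] op 1.0 t 1.35
```

Call:
play_rows(dp=[[0.4,-0.44,0],[0.8,-0.88,0],[1.2,-1.32,0],[1.6,-1.76,0],[2.02,-2.2,0]], rot=[[0,0,1.0],[0,0,2.0],[0,0,3.0],[0,0,4.0],[0,0,5.0]])

```text
clock: 1.77
eef_pos: [456.8, 7.7, 247.1]
tcp_rot: [3.141, 0.0, -0.114]
contact_force: [1.0, 0.3, -0.2]
opening: 1.002
grasp_force: 0.0
```

Call:
play_rows(dp=[[0,0,0.05],[0,0,0.1],[0,0,0.2],[0,0,0.3],[0,0,0.3]], rot=[[0,0,1.0],[0,0,2.0],[0,0,3.0],[0,0,4.0],[0,0,4.72]])

```text
clock: 2.18
eef_pos: [456.3, 6.6, 234.4]
tcp_rot: [3.141, 0.001, -0.608]
contact_force: [-0.3, -1.1, -0.8]
opening: 0.999
grasp_force: 0.0
```

Call:
play_rows(dp=[[0,0,0],[0,0,0],[0,0,0]], rot=[[0,0,0],[0,0,0],[0,0,0]])

```text
clock: 2.43
eef_pos: [456.9, 6.5, 235.3]
tcp_rot: [3.142, 0.0, -0.6]
contact_force: [0.1, -0.5, 0.0]
opening: 1.0
grasp_force: 0.0
```

```bash
python3 - <<'E'
from h import *
go((457,9,106),-34.5)
s=telemetry.sense();f=optics.grab_frame("wrist");im=f["color"];print(f["mtx"],f["mount"])
M=np.eye(4);M[:3,:3]=Ro.from_euler('xyz',s["tcp_rot"]).as_matrix();M[:3,3]=s["eef_pos"]
C=np.linalg.inv(M@f["mount"]);f["R"]=C[:3,:3];f["t"]=C[:3,3];np.save("w.npy",f,allow_pickle=True)
print("predicted knob px",proj(f,(457,9,140)))
cv2.imwrite("pics/w.png",im[...,::-1])
E
```

```text
dp [-0.03 -0.05  3.23] rot [0.   0.   0.02] pos [456.9   6.5 235.3] rpy [180.    0.  -34.4] F [ 0.1 -0.5  0. ] op 1.0 t 2.4333
[[275.44326754   0.         260.02300549]
 [  0.         275.44326754 193.98061429]
 [  0.           0.           1.        ]] [[-6.87548439e-04 -9.47319329e-01 -3.20289894e-01  8.32732897e+01]
 [ 9.99999746e-01 -5.91024376e-04 -3.98574702e-04 -8.69473004e-01]
 [ 1.88278385e-04 -3.20290086e-01  9.47319495e-01 -1.43135418e+02]
 [ 0.00000000e+00  0.00000000e+00  0.00000000e+00  1.00000000e+00]]
predicted knob px [258.74887381 198.09625211]
```

View pics/w.png

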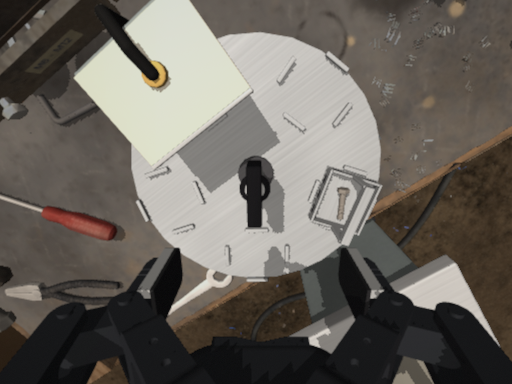

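The wrist view shows the knob bar at columns 247–262, rows 160–228 (predicted centre 259,198), standing upright between the fingers.

```bash
python3 - <<'E'
from h import *
f=np.load("w.npy",allow_pickle=True).item();im=f["color"]
for a,b in((165,175),(195,205),(215,225)):
  for r_ in range(a,b,4):
    c=np.where(im[r_,235:275].max(1)<40)[0]+235;print(r_,c.min(),c.max())
for p in((254,160),(254,228),(254,194)):print(ray(f,p,140))
a,b=ray(f,(255,163),140),ray(f,(254,226),140);d=a-b;print(np.degrees(np.arctan2(d[1],d[0])),np.linalg.norm(d))
E
```

```text
165 247 260
169 246 260
173 246 261
195 243 267
199 247 263
203 248 260
215 248 260
219 248 260
223 248 260
[488.56418399  -7.66141596 140.        ]
[434.63648104  29.88388198 140.        ]
[462.7258842   10.32760658 140.        ]
-35.67371339292558 60.95109086585228
```

```bash
python3 -c "
from h import *
go((460.5,9.8,106),-34.8)"
```

```text
dp [ 0.03 -0.12  3.23] rot [-0.   -0.    0.06] pos [456.9   6.5 235.3] rpy [-180.    -0.   -34.4] F [-0.3 -1.2 -0.1] op 1.0 t 2.4833
```

Call:
play_rows(dp=[[0.02,-0.06,0.4],[0.03,-0.12,0.9],[0.03,-0.12,1.5],[0.03,-0.12,2.1],[0.03,-0.12,2.6]], rot=[[0,0,0.06],[0,0,0.06],[0,0,0.06],[0,0,0.06],[0,0,0.06]])

```text
clock: 2.9
eef_pos: [460.4, 9.7, 130.1]
tcp_rot: [3.142, 0.0, -0.608]
contact_force: [1.0, -0.2, 0.1]
opening: 0.999
grasp_force: 0.0
```

Call:
play_rows(dp=[[0,0,0.3],[0,0,0.5],[0,0,0.6],[0,0,0.63],[0,0,0.63]], rot=[[0,0,0],[0,0,0],[0,0,0],[0,0,0],[0,0,0]])

```text
clock: 3.32
eef_pos: [461.0, 9.8, 106.4]
tcp_rot: [-3.141, -0.0, -0.609]
contact_force: [-0.8, -0.3, -0.2]
opening: 1.002
grasp_force: 0.0
```

Call:
play_rows(dp=[[0,0,0],[0,0,0],[0,0,0],[0,0,0],[0,0,0]], rot=[[0,0,0],[0,0,0],[0,0,0],[0,0,0],[0,0,0]], fingers=0.1, grip_force=30)

```text
clock: 3.73
eef_pos: [461.4, 10.3, 106.7]
tcp_rot: [-3.14, -0.001, -0.61]
contact_force: [-2.0, 1.6, 6.6]
opening: 0.345
grasp_force: 29.2
```

Call:
play_rows(dp=[[0,0,0],[0,0,0],[0,0,0],[0,0,0],[0,0,0]], rot=[[0,0,0],[0,0,0],[0,0,0],[0,0,0],[0,0,0]])

```text
clock: 4.15
eef_pos: [461.3, 10.3, 106.7]
tcp_rot: [-3.14, -0.001, -0.61]
contact_force: [0.1, 4.3, 5.0]
opening: 0.351
grasp_force: 29.2
```

The opening of 0.35 (about 30 mm) is too wide for a 14 mm bar, so I look before turning.

```bash
python3 - <<'E'
from h import *
a=optics.grab_frame("wrist")["color"][100:384,100:420];b=optics.grab_frame("scene")["color"][140:240,130:230]
b=cv2.resize(b,(568,568),interpolation=cv2.INTER_CUBIC)[:, :480];a=cv2.resize(a,(320,284))
a=np.vstack([a,np.zeros((284,320,3),np.uint8)])
cv2.imwrite("pics/g.png",np.hstack([a,b])[...,::-1])
E
```

```text
(no output)
```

View pics/g.png

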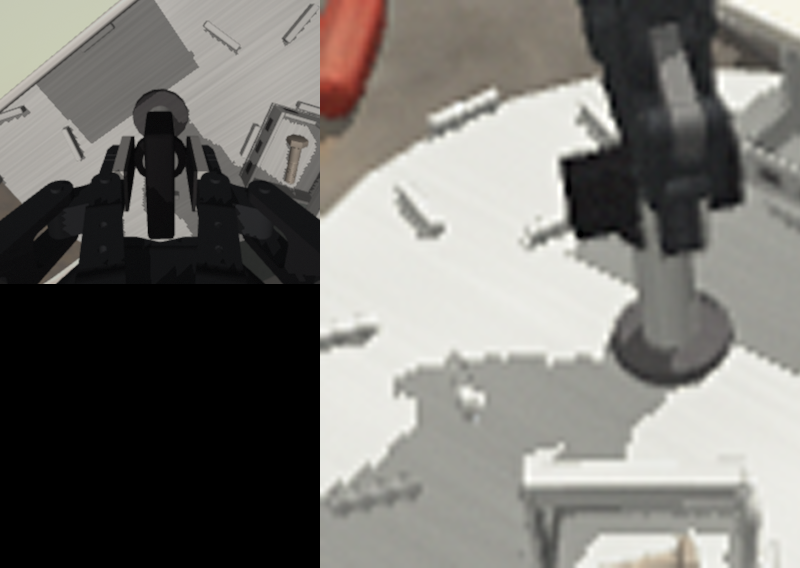

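The wrist crop shows the pads stopped on a round collar at (160,155), wider than the bar, and not on the bar itself. I open, rise, and regrip higher up the bar.

```bash
python3 - <<'E'
from h import *
f=np.load("w.npy",allow_pickle=True).item()
for z in(140,130,120,110,100):print(z,proj(f,(461,10,z)))
E
```

```text
140 [255.37129848 195.28144441]
130 [255.54144351 191.86088124]
120 [255.69969488 188.67942606]
110 [255.84725758 185.71285396]
100 [255.98517913 182.94010559]
```

Call:
play_rows(dp=[[0,0,0],[0,0,0],[0,0,-0.1],[0,0,-0.25],[0,0,-0.35]], rot=[[0,0,0],[0,0,0],[0,0,0],[0,0,0],[0,0,0]], fingers=0.7)

```text
clock: 4.67
eef_pos: [460.8, 9.7, 120.8]
tcp_rot: [-3.142, -0.0, -0.609]
contact_force: [1.2, -0.5, -0.1]
opening: 0.699
grasp_force: 0.0
```

Call:
play_rows(dp=[[0,0,0],[0,0,0],[0,0,0],[0,0,0],[0,0,0]], rot=[[0,0,0],[0,0,0],[0,0,0],[0,0,0],[0,0,0]], fingers=0.0)

```text
clock: 5.08
eef_pos: [461.1, 10.4, 120.2]
tcp_rot: [-3.14, 0.0, -0.61]
contact_force: [0.9, 6.3, 2.3]
opening: 0.153
grasp_force: 32.1
```

Call:
play_rows(dp=[[0,0,0],[0,0,0],[0,0,0],[0,0,0]], rot=[[0,0,0],[0,0,0],[0,0,0],[0,0,0]])

```text
clock: 5.42
eef_pos: [461.1, 10.5, 120.2]
tcp_rot: [-3.14, 0.0, -0.61]
contact_force: [0.5, 5.6, 2.8]
opening: 0.154
grasp_force: 32.0
```

Call:
play_rows(dp=[[0,0,0],[0,0,0],[0,0,0],[0,0,0],[0,0,0]], rot=[[0,0,-0.3],[0,0,-0.8],[0,0,-1.4],[0,0,-2.0],[0,0,-2.6]], grip_force=40)

```text
clock: 5.83
eef_pos: [461.5, 11.1, 120.3]
tcp_rot: [-3.139, -0.001, -0.335]
contact_force: [3.3, 11.6, 1.0]
opening: 0.153
grasp_force: 39.8
```

Call:
play_rows(dp=[[0,0,0],[0,0,0],[0,0,0],[0,0,0],[0,0,0]], rot=[[0,0,-0.6],[0,0,-1.2],[0,0,-1.8],[0,0,-2.4],[0,0,-3.0]])

```text
clock: 6.25
eef_pos: [461.7, 12.1, 120.3]
tcp_rot: [-3.138, -0.002, -0.022]
contact_force: [2.7, 18.8, 0.7]
opening: 0.154
grasp_force: 39.8
```

Call:
play_rows(dp=[[0,0,0],[0,0,0],[0,0,0],[0,0,0],[0,0,0]], rot=[[0,0,-0.6],[0,0,-1.2],[0,0,-1.8],[0,0,-2.4],[0,0,-3.0]])

```text
clock: 6.67
eef_pos: [461.6, 13.0, 120.3]
tcp_rot: [-3.137, -0.003, 0.292]
contact_force: [2.3, 25.2, 0.2]
opening: 0.154
grasp_force: 40.0
```

Call:
play_rows(dp=[[0,0,0],[0,0,0],[0,0,0],[0,0,0],[0,0,0]], rot=[[0,0,-0.6],[0,0,-1.2],[0,0,-1.8],[0,0,-2.4],[0,0,-2.9]])

```text
clock: 7.08
eef_pos: [461.2, 13.9, 120.2]
tcp_rot: [-3.136, -0.005, 0.595]
contact_force: [0.2, 31.3, 3.0]
opening: 0.155
grasp_force: 40.2
```

Call:
play_rows(dp=[[0,0,0],[0,0,0],[0,0,0],[0,0,0],[0,0,0]], rot=[[0,0,-0.3],[0,0,-0.5],[0,0,-0.5],[0,0,-0.5],[0,0,-0.5]])

```text
clock: 7.5
eef_pos: [461.1, 14.0, 120.2]
tcp_rot: [-3.136, -0.005, 0.644]
contact_force: [0.5, 31.3, 1.8]
opening: 0.152
grasp_force: 40.2
```

```bash
python3 - <<'E'
from h import *
go((461,10,120),37.2)
print(telemetry.sense()["wrist_torque"])
E
```

```text
dp [-0.06  0.08  0.01] rot [-0.05 -0.05 -0.05] pos [461.1  14.  120.2] rpy [-179.7   -0.3   36.9] F [ 0.5 31.3  1.8] op 0.15 t 7.5
[ 4.78699791 -0.02655419  0.0691132 ]
```

Call:
play_rows(dp=[[0.03,-0.04,0],[0.06,-0.08,0],[0.06,-0.08,0],[0.06,-0.08,0]], rot=[[0,0,0],[0,0,0],[0,0,0],[0,0,0]])

```text
clock: 7.83
eef_pos: [461.1, 14.2, 120.2]
tcp_rot: [-3.141, -0.001, 0.647]
contact_force: [0.9, 6.4, 3.2]
opening: 0.151
grasp_force: 40.7
```

Call:
play_rows(dp=[[0,0,0],[0,0,0],[0,0,0],[0,0,-0.2],[0,0,-0.6]], rot=[[0,0,0],[0,0,0],[0,0,0],[0,0,0],[0,0,0]], fingers=1.0)

```text
clock: 8.25
eef_pos: [459.2, 13.5, 143.2]
tcp_rot: [-3.14, 0.003, 0.647]
contact_force: [0.5, 0.1, 0.4]
opening: 0.856
grasp_force: 0.0
```

Call:
play_rows(dp=[[0,0,-0.6],[0,0,-1.2],[0,0,-1.8],[0,0,-2.4],[0,0,-2.7]], rot=[[0,0,0],[0,0,0],[0,0,0],[0,0,0],[0,0,0]])

```text
clock: 8.67
eef_pos: [461.5, 13.6, 255.4]
tcp_rot: [3.139, -0.003, 0.647]
contact_force: [0.6, 0.0, 0.0]
opening: 1.005
grasp_force: 0.0
```

```bash
python3 - <<'E'
from h import *
go((493,124,250),-16.5)
E
```

```text
dp [ 2.29 -1.73  0.14] rot [ 0.01 -0.03  8.93] pos [461.5  13.6 255.4] rpy [179.9  -0.2  37.1] F [0.6 0.  0. ] op 1.0 t 8.6667
```

Call:
play_rows(dp=[[0.4,-0.3,0],[0.9,-0.7,0],[1.5,-1.1,0],[2.0,-1.5,0],[2.29,-1.73,0]], rot=[[0,0,0.9],[0,0,1.8],[0,0,2.7],[0,0,3.6],[0,0,4.5]])

```text
clock: 9.08
eef_pos: [492.5, 126.1, 252.8]
tcp_rot: [-3.141, -0.001, 0.172]
contact_force: [-0.7, -0.1, 0.2]
opening: 0.998
grasp_force: 0.0
```

Call:
play_rows(dp=[[0,0,0],[0,0,0],[0,0,0],[0,0,0],[0,0,0]], rot=[[0,0,0.9],[0,0,1.8],[0,0,2.7],[0,0,3.6],[0,0,4.43]])

```text
clock: 9.5
eef_pos: [491.8, 124.0, 252.5]
tcp_rot: [3.141, 0.0, -0.293]
contact_force: [0.3, -0.3, 0.6]
opening: 1.002
grasp_force: 0.0
```

Call:
play_rows(dp=[[0,0,0],[0,0,0],[0,0,0]], rot=[[0,0,0],[0,0,0],[0,0,0]])

```text
clock: 9.75
eef_pos: [491.9, 124.1, 252.3]
tcp_rot: [-3.142, -0.0, -0.285]
contact_force: [0.2, -0.2, 0.3]
opening: 1.001
grasp_force: 0.0
```

```bash
python3 - <<'E'
from h import *
go((493,124,81),-16.5)
s=telemetry.sense();f=optics.grab_frame("wrist");im=f["color"]
M=np.eye(4);M[:3,:3]=Ro.from_euler('xyz',s["tcp_rot"]).as_matrix();M[:3,3]=s["eef_pos"]
C=np.linalg.inv(M@f["mount"]);f["R"]=C[:3,:3];f["t"]=C[:3,3];np.save("w2.npy",f,allow_pickle=True)
print("pred bar px",proj(f,(493,124,106)))
cv2.imwrite("pics/w2.png",cv2.resize(im[...,::-1],(800,600),interpolation=cv2.INTER_CUBIC))
E
```

```text
dp [ 0.03 -0.01  4.28] rot [-0.   -0.    0.03] pos [491.9 124.1 252.3] rpy [-180.    -0.   -16.3] F [ 0.2 -0.2  0.3] op 1.0 t 9.75
pred bar px [260.45574584 180.63537312]
```

View pics/w2.png

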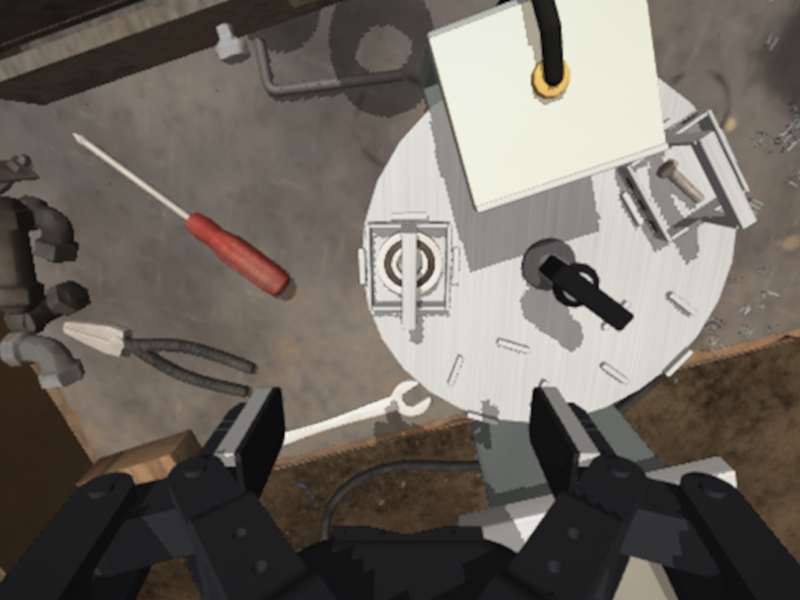

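In this view (800 px wide) the bearing's basket is at (410,265), out from under the hood, with its handle bar at column 409, rows 228–330. Basket B with the bolt is at (690,180), and the yellow decoy is out of view. The one with the bearing is the target, and its bar lies within about 2 px of the prediction, so I descend.

Call:
play_rows(dp=[[0.03,0,0.5],[0.03,0,1.1],[0.03,0,1.7],[0.03,0,2.3],[0.03,0,2.8]], rot=[[0,0,0],[0,0,0],[0,0,0],[0,0,0],[0,0,0]])

```text
clock: 10.22
eef_pos: [492.6, 123.7, 138.7]
tcp_rot: [3.141, 0.001, -0.286]
contact_force: [0.1, 0.6, -0.9]
opening: 1.0
grasp_force: 0.0
```

Call:
play_rows(dp=[[0,0,0.4],[0,0,0.8],[0,0,1.1],[0,0,1.35],[0,0,1.48]], rot=[[0,0,0],[0,0,0],[0,0,0],[0,0,0],[0,0,0]])

```text
clock: 10.63
eef_pos: [492.6, 123.7, 79.8]
tcp_rot: [3.141, 0.001, -0.287]
contact_force: [0.1, 1.3, -0.4]
opening: 0.998
grasp_force: 0.0
```

Call:
play_rows(dp=[[0,0,0],[0,0,0],[0,0,0]], rot=[[0,0,0],[0,0,0],[0,0,0]], fingers=0.5)

```text
clock: 10.88
eef_pos: [493.7, 124.0, 81.6]
tcp_rot: [-3.141, -0.001, -0.288]
contact_force: [-0.2, 0.3, -0.8]
opening: 0.604
grasp_force: 0.0
```

```bash
python3 - <<'E'
from h import *
go((493,124,81),-16.5)
im=optics.grab_frame("wrist")["color"]
cv2.imwrite("pics/w3.png",cv2.resize(im[60:384,60:460,::-1],(600,486),interpolation=cv2.INTER_CUBIC))
E
```

```text
dp [-0.02  0.    0.01] rot [-0.01 -0.01  0.  ] pos [493.7 124.   81.6] rpy [-1.80e+02 -1.00e-01 -1.65e+01] F [-0.2  0.3 -0.8] op 0.6 t 10.8833
```

View pics/w3.png

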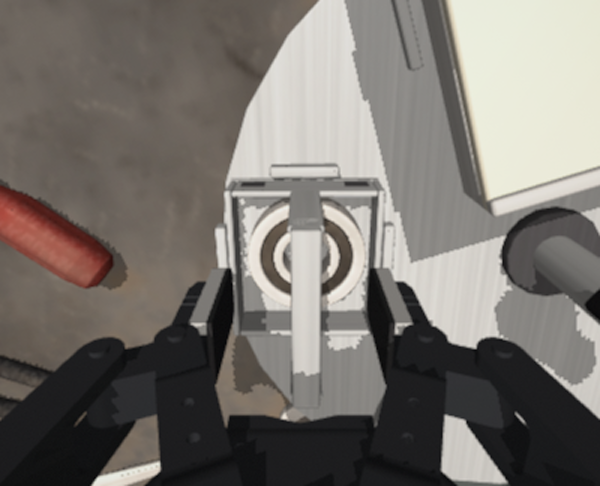

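The bar (columns 292–322) lies between the pads with the bearing below it, so I grip and lift.

Call:
play_rows(dp=[[0,0,0],[0,0,0],[0,0,0],[0,0,0],[0,0,0]], rot=[[0,0,0],[0,0,0],[0,0,0],[0,0,0],[0,0,0]], fingers=0.0, grip_force=50)

```text
clock: 11.35
eef_pos: [493.2, 123.7, 81.1]
tcp_rot: [3.141, -0.0, -0.288]
contact_force: [-1.0, -2.1, 2.6]
opening: 0.106
grasp_force: 51.5
```

Call:
play_rows(dp=[[0,0,0],[0,0,0],[0,0,0],[0,0,0],[0,0,0]], rot=[[0,0,0],[0,0,0],[0,0,0],[0,0,0],[0,0,0]])

```text
clock: 11.77
eef_pos: [493.2, 123.7, 81.0]
tcp_rot: [3.141, -0.0, -0.288]
contact_force: [-1.3, -4.3, 5.2]
opening: 0.105
grasp_force: 51.9
```

Call:
play_rows(dp=[[0,0,-0.05],[0,0,-0.12],[0,0,-0.2],[0,0,-0.3],[0,0,-0.4]], rot=[[0,0,0],[0,0,0],[0,0,0],[0,0,0],[0,0,0]])

```text
clock: 12.18
eef_pos: [493.0, 124.0, 97.2]
tcp_rot: [-3.142, 0.0, -0.288]
contact_force: [-0.6, -0.3, -3.4]
opening: 0.101
grasp_force: 50.7
```

Call:
play_rows(dp=[[0,0,-0.15],[0,0,-0.3],[0,0,-0.5],[0,0,-0.7],[0,0,-0.9]], rot=[[0,0,0],[0,0,0],[0,0,0],[0,0,0],[0,0,0]])

```text
clock: 12.6
eef_pos: [493.2, 123.9, 133.9]
tcp_rot: [-3.141, -0.0, -0.288]
contact_force: [0.8, 1.0, -3.5]
opening: 0.103
grasp_force: 50.7
```

Call:
play_rows(dp=[[0,0,-0.2],[0,0,-0.4],[0,0,-0.6],[0,0,-0.8],[0,0,-1.0]], rot=[[0,0,0],[0,0,0],[0,0,0],[0,0,0],[0,0,0]])

```text
clock: 13.02
eef_pos: [493.1, 123.9, 173.7]
tcp_rot: [-3.142, -0.0, -0.288]
contact_force: [0.5, 0.0, -3.7]
opening: 0.102
grasp_force: 50.7
```

Call:
play_rows(dp=[[0,0,-0.2],[0,0,-0.4],[0,0,-0.6],[0,0,-0.8],[0,0,-1.0]], rot=[[0,0,0],[0,0,0],[0,0,0],[0,0,0],[0,0,0]])

```text
clock: 13.43
eef_pos: [493.1, 123.9, 213.6]
tcp_rot: [3.142, 0.0, -0.288]
contact_force: [0.3, -1.1, -3.1]
opening: 0.106
grasp_force: 50.7
```

Call:
play_rows(dp=[[0,0,-0.15],[0,0,-0.3],[0,0,-0.4],[0,0,-0.48],[0,0,-0.5]], rot=[[0,0,0],[0,0,0],[0,0,0],[0,0,0],[0,0,0]])

```text
clock: 13.85
eef_pos: [493.3, 123.9, 233.4]
tcp_rot: [-3.141, -0.0, -0.288]
contact_force: [0.6, 0.7, -3.5]
opening: 0.104
grasp_force: 50.7
```

Call:
play_rows(dp=[[0,0,0],[0,0,0],[0,0,0],[0,0,0],[0,0,0]], rot=[[0,0,0],[0,0,0],[0,0,0],[0,0,0],[0,0,0]])

```text
clock: 14.27
eef_pos: [493.0, 123.8, 232.6]
tcp_rot: [3.141, 0.0, -0.288]
contact_force: [-0.8, -0.4, -3.4]
opening: 0.105
grasp_force: 50.7
```

```bash
python3 - <<'E'
from h import *
go((493,124,231),-16.5)
a=optics.grab_frame("wrist")["color"][60:384,80:440];b=optics.grab_frame("scene")["color"][70:290,100:310]
cv2.imwrite("pics/e.png",np.hstack([cv2.resize(a,(400,360)),cv2.resize(b,(344,360))])[...,::-1])
E
```

```text
dp [-0.   -0.    0.04] rot [0. 0. 0.] pos [493.  123.8 232.6] rpy [180.    0.  -16.5] F [-0.8 -0.4 -3.4] op 0.1 t 14.2667
```

View pics/e.png

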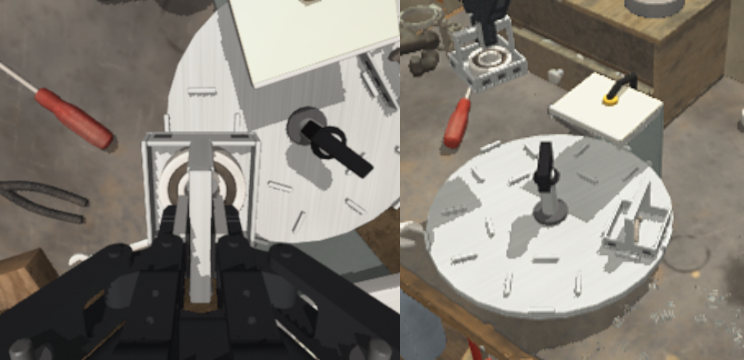

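The basket hangs level at (490,65), about 15 cm above the table, with the bearing in it. Basket B is still seated at (640,220), so I hand the job in.

```bash
python3 -c "
from h import *
print(r.sign_off())"
```

```text
the job is handed in; nothing more can be done
None
```

The turntable is one click anticlockwise in its next detent, and the bearing's basket is held level about 15 cm above the table with the bearing in it. The other basket is still in its place, and I handed the job in at about 14 s.

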